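# Count to the third lane and push the jar in

## Robot

A 6-joint arm with a two-finger parallel gripper is mounted at the origin on a cart in front of the work surface, level with it; the furniture and walls round the work are solid. World frame = base frame: x ahead of the robot, y to its left, z up, the work surface at z = 0. Lengths are in m, angles in rad, forces in N, time in s.
With the tool pointing down it reaches from about 0.375 to 0.975 m from the base axis. Payload 3.8 kg.
Tool frame: the origin (TCP) lies midway between the tips of the shut fingers; the grasp point (between the pads) lies 19 mm behind it; x points along the fingers, z is the direction in which the jaws open and shut, and the axes are right-handed (so a half turn about x gives the same grasp; the last joint's range is limited). The gripper opens to 85 mm and grips with 20 to 120 N. Pads are 22 mm wide; open, the fingers measure 114 mm over their backs; the gripper's body (76 mm by 85 mm) begins 54 mm behind the grasp point. The pads swing forward as they close: fully open they stand 13 mm farther back than shut.
Start: joints at [-1.342, 0.264, 1.604, -0, 1.274, -0.037], TCP at [0.177, -0.651, 0.231] pointing down, gripper open.
Joint ranges: [-2.63, 2.63], [-0.94, 2.18], [0.31, 2.57], [-1.31, 4.45], [0, 2.66], [-2.55, 2.55]. Speed limits (rad/s): [2.57, 2.57, 3.14, 3.14, 3.14, 3.14].

## Interface

Orientations are given as a rotation vector (axis times angle).
In Python, from workcell import * gives the robot as it stands. The module is installed in compiled form; this text tells all that it offers.
- The arm moves only by the tool carry_out, never from a script. Its arguments are lists of equal length, an entry for each row: "offset": the shift along the tool's x, y, z in cm, a list of three; "delta_rot": the turn, a rotation vector about the tool's x, y, z in degrees, a list of three. A call has exactly 5 rows; each row shifts and turns the commanded pose from where the row before left it, along the tool's axes as they then stand; what a row does not reach is not made up. A row lasts 1/12 s, in which the tool goes at most 41.7 mm and 7.16 degrees, less where a joint would pass 70% of its speed; a pose out of reach is approached as far as the arm can. A call is refused whole if a number of a shift passes 4.17 or a number of a turn 7.16, either way. A call with a gripper value outside its range is refused whole. "fingers" is the opening, from -1 (shut) to 1 (fully open), set as the call begins (left out, the last holds). The fingers move at their own pace and stop on an object; "newtons" is the grip in N (left out, the last holds). Time passes only in rows, so rows that do not move let the fingers close, or fill a call up. It gives the time, the measured TCP pose, the force and the opening at its end, in the units of the state.
- read_state(): the state, without advancing time (a new reading comes with each control period).
- read_camera(name): name is "scene" or "top" or "wrist"; returns (picture, depth): 480x640x3 uint8, red, green, blue; 480x640 float32, m along the optical axis (not along the pixel's ray), 0 where there is no reading.
- get_calibration(name): a dict with "fx", "fy", "cx", "cy" (pixels), "R" (3x3) and "t" (3): a world point X has camera coordinates R X + t; the wrist camera has in their place "mount" (4x4, takes a point from camera to tool coordinates, whose origin is the TCP and whose axes are the tool frame's). Camera axes: x right, y down, z forward; pixel columns grow to the right and rows downward; lengths in m; the calibration is good to about 2 mm. The wrist camera is an equidistant fisheye: a pixel r from the principal point sees the ray r / f radians off the axis. A picture is of the moment at which its call begins: read the wrist's pose just before it. get_calibration takes no time and is no camera call.
- finish_job(): hands the job in, once; it reports no verdict.
The state is a dict: "time": time; "q": joint angles; "joint_vel": joint speeds; "joint_torque": joint torques, N m; "tool_pos": TCP position; "tcp_rot": TCP orientation; "wrist_force": force on the tool from outside, world axes, zero at the start; "torque": the same for the moment, N m; "width": opening from 0.0 (shut) to 1.0 (fully open).
Only numpy, scipy, OpenCV 4.12 (cv2) and the standard library are available. Lean on these libraries where they do the work, as an engineer would, in place of code of your own. Each camera call takes 0.05 s, during which the arm holds its last target. There are 200 camera calls.

## Task

With the fingers shut and their tip resting lightly on the sprung wooden rail at the back of the jar rack, start over the first gap at the end with the knob and run along the rail, counting gaps (filled ones count too), without leaving it and no further than over the third gap. Then push the small brown jar with the white lid that stands in front of the rack along the counter into that third gap until it is fully home against the back board, standing upright. Only touch and push: do not pinch, lift or tip the jar, and leave the other jars and the tin where they are.

Things in the scene. Friction and masses are not known exactly. Their poses are not given: they have to be found in the camera images.
- rack: Fixed pale wooden jar rack, a comb with no floor, open towards the robot: four gaps side by side, the outer two each holding a jar. Origin on the counter in its middle; x points into the gaps, y along the rack to the robot's left. Gap centres at y = +99, +33, -33, -99 mm; gaps 60 mm wide; dividers 6 mm thick, 20 mm high, from x = -20 to +50 mm. End posts at y = +-152, x = 62 mm, 86 mm high.
- rack_back (a point): Foot of the back board's front face, in the middle of the rack: x = +50, y = 0 in the rack's frame, on the counter (z = 0, on which the jars slide). The board is 50 mm high.
- touch_rail: Level wooden rail over the back board, 24 mm wide (x), 282 long (y), 14 thick, brass inlays over the inner dividers. Origin at the middle of its top, at x = +63, y = 0, z = 80 mm in the rack's frame, axes as the rack's. Sinks level on springs up to 10 mm under a fingertip: 1 N to start, 4 N at the bottom; a fingertip 3 to 6 mm below the free height touches it lightly. Over 20 N is too hard.
- knob_finial: Turned round wooden knob, 26 mm wide and 33 mm high, on top of one of the two end posts (the other post has a flat cap 5 mm high). It marks the end from which the gaps are counted, and may be at either end. Origin at the centre of its underside.
- jar_center (a point): The jar to push: the small jar of brown spread with a white lid and a pale label, 50 mm across, 60 mm high, 0.2 kg, standing on the counter in front of the rack. The point is its centre, half-way up (30 mm). Fully home in a gap its centre is at x = +25 mm in the rack's frame.
- honey_center (a point): Honey jar with a golden lid, 54 mm across, 75 mm high, standing in the outer gap at the rack's +y end; stays there. The point is its centre.
- dark_center (a point): Dark jam jar with a red lid, 54 mm across, 70 mm high, standing in the outer gap at the rack's -y end; stays there. The point is its centre.
- tin_center (a point): Round gold pastille tin, 65 mm across, 36 mm high, loose on the counter to the right of the rack; stays there. The point is its centre.
- cream_jar: The same white-lidded jar as a body, with its origin at the centre of its underside.
Mind the look-alikes: they are no part of the job. Leave any turquoise look-alike of the part that bears honey_center alone. Leave any blue look-alike of the cream_jar alone.

How it is judged:
By the outcome, as a careful person would: the job done as asked, in the order asked, and still so for the second after the job is handed in, with the robot touching nothing.
It also fails if it takes over 72 s, if anything falls off the work surface, if the arm or the gripper's body presses on something with over 40 N, if the wrist force passes 120 N, or if a joint passes its speed limit or range.

## Working session

There is one attempt and no reset: what is moved stays moved. The work goes in short steps, Python scripts to look and compute and a tool call to move; the robot and the scene stay as the last step left them, time stands still between calls to the robot, and variables do not carry over. Pictures are saved under pics/ and viewed, about 8 in all and at most 12, crops included, and the job is handed in when it is done.

Besides the shell and the picture viewer there is one more tool, called after "Emit:" as a command line: name --argument value ..., lists and objects as JSON in quotes. carry_out: Moves the arm, as the interface text tells. Its arguments: {"type":"object","properties":{"offset":{"type":"array"},"delta_rot":{"type":"array"},"fingers":{"type":"number"},"newtons":{"type":"number"}},"required":["offset","delta_rot"]}

```bash
mkdir -p pics; python3 - <<'E'
from workcell import *
import cv2,numpy as np
s=read_state();print(s)
for n in("scene","top"):
    p,d=read_camera(n);cv2.imwrite(f"pics/{n}0.png",p[:,:,::-1]);np.save(f"pics/{n}0.npy",d);print(n,get_calibration(n),(d==0).mean())
print(get_calibration("wrist"))
E
```

```text
{'time': 0.0, 'q': array([-1.34193039e+00,  2.64728490e-01,  1.60538645e+00,  3.45348086e-05,
        1.27370828e+00, -3.68830816e-02]), 'joint_vel': array([ 0.00021301,  0.00097105,  0.00016705, -0.00081862, -0.00086887,
       -0.00112396]), 'joint_torque': array([ 2.95038599e-04, -5.15110230e+01, -3.67317367e+01,  4.26788768e-05,
        1.29452208e-02,  1.69667152e-05]), 'tool_pos': array([ 0.17712913, -0.65057884,  0.22997193]), 'tcp_rot': array([ 1.01269846,  1.32501276, -1.0102925 ]), 'wrist_force': array([0.08348754, 0.02009864, 0.30364119]), 'torque': array([-0.00778068, -0.00984324, -0.00585634]), 'width': 1.001444228343668}
scene {'fx': 479.4661431997765, 'fy': 479.4661431997765, 'cx': 320.4816512749801, 'cy': 245.08679917100332, 'R': array([[-0.47981134, -0.87729459,  0.01163072],
       [-0.6687272 ,  0.35709559, -0.65214006],
       [ 0.56796567, -0.32068198, -0.75800928]]), 't': array([0.49542663, 0.29900954, 0.72831548])} 0.003984375
top {'fx': 466.6381539275076, 'fy': 466.6381539275076, 'cx': 323.50979215299657, 'cy': 238.58556585398208, 'R': array([[ 0.01749109, -0.99964437,  0.02012966],
       [-0.99041639, -0.02008124, -0.13664593],
       [ 0.13700156, -0.01754666, -0.99041541]]), 't': array([0.27461592, 0.51609751, 0.86325703])} 0.004150390625
{'fx': 371.64829954431775, 'fy': 371.64829954431775, 'cx': 318.19269865683725, 'cy': 237.63027434925968, 'mount': array([[-1.29595519e-03, -2.77366762e-01,  9.60763238e-01,
        -1.44289653e-01],
       [-1.13336731e-03, -9.60763020e-01, -2.77368228e-01,
         6.95549964e-02],
       [ 9.99998518e-01, -1.44835444e-03,  9.30747401e-04,
        -1.00736660e-03],
       [ 0.00000000e+00,  0.00000000e+00,  0.00000000e+00,
         1.00000000e+00]])}
```

View pics/scene0.png

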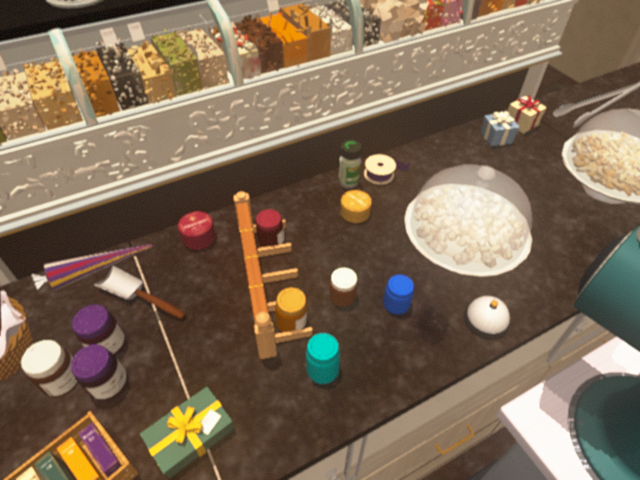

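View pics/top0.png

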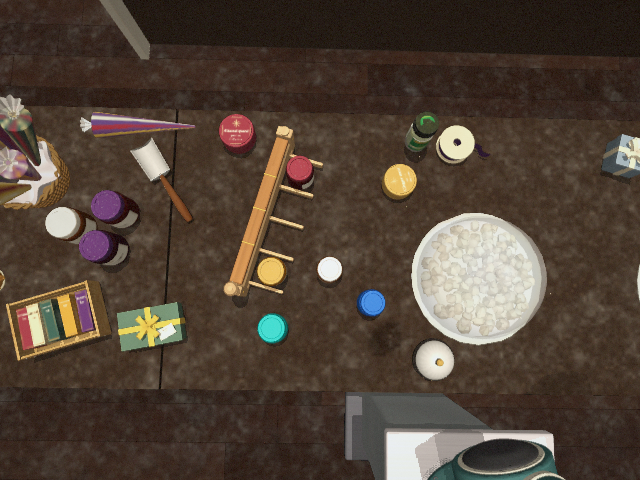

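```bash
cat > h.py <<'E'
import cv2,numpy as np
from workcell import *
def cloud(n,d):
    c=get_calibration(n);v,u=np.mgrid[0:480,0:640]
    P=np.stack([(u-c['cx'])/c['fx']*d,(v-c['cy'])/c['fy']*d,d],-1)
    return (P-c['t'])@c['R']
def ray(n,uv,z):
    c=get_calibration(n);r=np.array([(uv[0]-c['cx'])/c['fx'],(uv[1]-c['cy'])/c['fy'],1])@c['R'];o=-c['R'].T@c['t']
    return o+r*(z-o[2])/r[2]
E
python3 - <<'E'
from h import *
for n,(y,x) in (("top",(110,200)),("scene",(170,200))):
    img=cv2.imread(f"pics/{n}0.png");d=np.load(f"pics/{n}0.npy");P=cloud(n,d)
    print(n,"counter z",np.median(P[200:360,330:400,2]))
    hsv=cv2.cvtColor(img,cv2.COLOR_BGR2HSV)
    box=np.zeros((480,640),bool);box[y:y+200,x:x+220]=1
    wood=box&(hsv[...,0]>5)&(hsv[...,0]<25)&(hsv[...,1]>70)&(hsv[...,2]>120)
    m=wood&(P[...,2]>.072)&(P[...,2]<.09)
    k,lab,st,ce=cv2.connectedComponentsWithStats(m.astype(np.uint8));b=1+st[1:,4].argmax();m=lab==b
    Q=P[m];r=cv2.minAreaRect((Q[:,:2]*1000).astype(np.float32));print("rail rect",r,np.median(Q[:,2]),len(Q))
    hi=box&(P[...,2]>.094)&(P[...,2]<.14);print("high",hi.sum(),np.median(P[hi],0),P[hi][:,2].max() if hi.any() else 0)
    # white lid
    w=box&(hsv[...,1]<50)&(hsv[...,2]>170)&(P[...,2]>.05)
    k,lab,st,ce=cv2.connectedComponentsWithStats(w.astype(np.uint8))
    for i in range(1,k):
        if st[i,4]>60: print("white",ce[i],st[i],ray(n,ce[i],.06),np.median(P[lab==i],0))
c=[cv2.resize(cv2.imread("pics/top0.png")[110:310,210:350],None,fx=2.8,fy=2.8,interpolation=2),cv2.resize(cv2.imread("pics/scene0.png")[180:380,220:360],None,fx=2.8,fy=2.8,interpolation=2)]
cv2.imwrite("pics/crop.png",np.hstack(c))
E
```

```text
top counter z -0.0007098816895228209
rail rect ((566.412353515625, 399.7501220703125), (29.94927406311035, 301.2253723144531), 74.5959701538086) 0.08084025901875351 2027
high 262 [0.41604431 0.43790184 0.11246258] 0.12197835698412815
white [416.05464481 275.01639344] [411 245   9  62 366] [0.44254467 0.11255383 0.06      ] [0.44197945 0.11375492 0.06881655]
white [329.34725275 268.43956044] [318 257  24  24 455] [0.45166527 0.27305115 0.06      ] [0.45208871 0.2734426  0.05990372]
scene counter z -0.0024459779518610455
rail rect ((569.1848754882812, 397.91552734375), (29.506072998046875, 289.5318603515625), 74.54108428955078) 0.07865928003947809 1658
high 390 [0.4159193  0.43433686 0.11268702] 0.12598105683401967
white [412.99571734 222.19271949] [405 197  15  53 467] [0.50099488 0.08472066 0.06      ] [0.48576044 0.10281777 0.07064322]
white [343.49740933 277.77979275] [331 268  25  20 386] [0.44824072 0.27387674 0.06      ] [0.44935217 0.27310872 0.05786752]
```

View pics/crop.png

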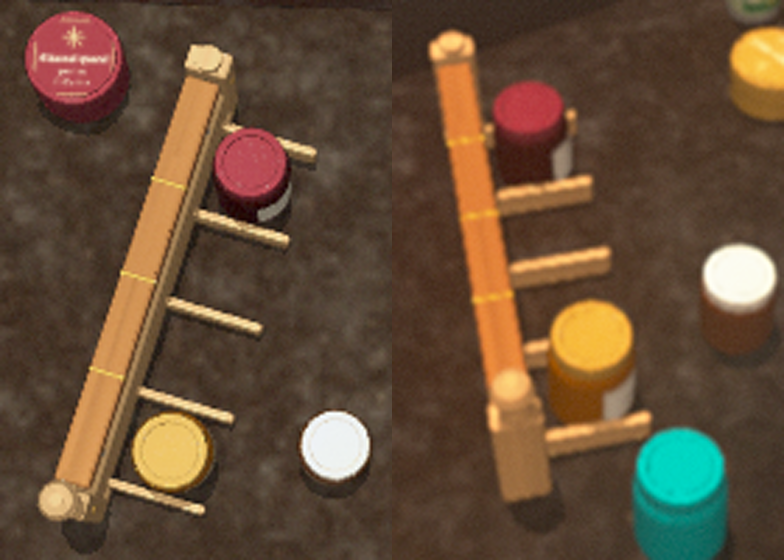

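```bash
cat >> h.py <<'E'
from scipy.spatial.transform import Rotation as Ro
def pose():
    s=read_state();return s['tool_pos'],Ro.from_rotvec(s['tcp_rot']).as_matrix(),s
def go(target):  # offset in tool axes, cm
    p,R,s=pose();return R.T@(np.array(target)-p)*100
E
python3 - <<'E'
from h import *
for n in("top","scene"):
    img=cv2.imread(f"pics/{n}0.png");hsv=cv2.cvtColor(img,cv2.COLOR_BGR2HSV);P=cloud(n,np.load(f"pics/{n}0.npy"))
    box=np.zeros((480,640),bool);box[140:300,225:300]=1
    m=box&(hsv[...,0]>20)&(hsv[...,0]<32)&(hsv[...,1]>120)&(hsv[...,2]>150)&(abs(P[...,2]-.08)<.01)
    k,lab,st,ce=cv2.connectedComponentsWithStats(m.astype(np.uint8),connectivity=8)
    for i in range(1,k):
        if st[i,4]>5: print(n,"inlay",ce[i].round(1),st[i,4],ray(n,ce[i],.08).round(4))
    # rail line centre from wood z 0.076..0.084
    for nm,lo,hi,z in(("turq",80,97,.075),("blue",108,125,.06)):
        b=np.zeros((480,640),bool);b[250:400,240:430]=1
        q=b&(hsv[...,0]>lo)&(hsv[...,0]<hi)&(hsv[...,1]>120)&(P[...,2]>.05)
        print(n,nm,np.median(P[q],0).round(3),P[q][:,2].max())
    dome=P[200:350,400:560] if n=="top" else P[150:280,400:540]
    print("bowl max z",np.nanmax(np.where(dome[...,2]<.5,dome[...,2],0)))
print(pose()[1].round(3))
E
```

```text
top inlay [272.  175.7] 7 [0.6196 0.3824 0.08  ]
top inlay [270.3 270.7] 468 [0.4441 0.3797 0.08  ]
top turq [0.343 0.374 0.074] 0.9199777681775422
top blue [0.399 0.196 0.058] 0.06083570732609733
bowl max z 0.2164890417487014
scene inlay [294.6 294.9] 38 [0.4436 0.3725 0.08  ]
scene turq [0.334 0.379 0.072] 0.7413038207808591
scene blue [0.386 0.195 0.058] 0.7413038207808591
bowl max z 0.21308038045803102
[[-0.     0.965  0.263]
 [ 0.002  0.263 -0.965]
 [-1.     0.    -0.002]]
```

Emit:
carry_out --offset '[[-2,0,0],[-2,0,0],[-2,0,0],[-2,0,0],[-2,0,0]]' --delta_rot '[[-6,0,0],[-6,0,0],[-6,0,0],[-6,0,0],[-6,0,0]]' --fingers -1

```text
time: 0.52
tool_pos: [0.1772, -0.6509, 0.3314]
tcp_rot: [0.608, 1.485, -0.606]
wrist_force: [0.9, -0.2, -0.5]
width: 0.303
```

Emit:
carry_out --offset '[[0,0,0],[0,0,0],[0,0,0],[0,0,0],[0,0,0]]' --delta_rot '[[-6,0,0],[-6,0,0],[-6,0,0],[-6,0,0],[-5.6,0,0]]'

```text
time: 0.93
tool_pos: [0.1773, -0.651, 0.3306]
tcp_rot: [0.205, 1.562, -0.203]
wrist_force: [0.8, 0.0, -0.2]
width: -0.002
```

```bash
python3 - <<'E'
from h import *
for p in((270,174.8),(259.3,208.9),(248.2,243.6)): print(ray("top",p,.08).round(4))
P=cloud("top",np.load("pics/top0.npy"));img=cv2.imread("pics/top0.png");hsv=cv2.cvtColor(img,cv2.COLOR_BGR2HSV)
x=np.array([.266,.964]);y=np.array([-.964,.266])
m=np.zeros((480,640),bool);m[120:300,220:300]=1
m&=(abs(P[...,2]-.08)<.004)&(hsv[...,1]>60)
C=np.array([.567,.399]);q=P[m][:,:2]-C;a=q@x;b=q@y
for lo in range(-130,130,20):
    s=(b>lo/1000)&(b<lo/1000+.02);print(lo,s.sum(),a[s].min().round(4),a[s].max().round(4),np.median(a[s]).round(4))
p,R,s=pose();print(p,s['q'],R.round(3),s['width'])
for t in((.45,-.35,.33),(.5,0,.33),(.48,.42,.33)):
    o=R.T@(np.array(t)-p)*100;p=np.array(t);print(t,o.round(1))
E
```

```text
[0.6212 0.3861 0.08  ]
[0.5567 0.4035 0.08  ]
[0.4924 0.4212 0.08  ]
-130 117 -0.0101 0.0131 0.0014
-110 133 -0.0102 0.0135 0.002
-90 136 -0.0099 0.0137 0.0012
-70 135 -0.01 0.0139 0.0017
-50 134 -0.0097 0.0141 0.0015
-30 137 -0.0097 0.0144 0.0017
-10 142 -0.0098 0.0148 0.0018
10 142 -0.0101 0.0147 0.0018
30 138 -0.0096 0.0143 0.0023
50 145 -0.0094 0.0145 0.0024
70 143 -0.0522 0.0147 0.0019
90 214 -0.0719 0.0151 -0.0033
110 184 -0.0722 0.0153 -0.0005
[ 0.17726425 -0.65097868  0.33056011] [-1.34184894e+00  2.22827813e-01  1.47457436e+00 -7.41789710e-06
  1.44538412e+00 -1.08224266e+00] [[-0.     0.257  0.966]
 [ 0.001  0.966 -0.257]
 [-1.     0.001 -0.001]] -0.0024637617263150915
(0.45, -0.35, 0.33) [ 0.1 36.1 18.6]
(0.5, 0, 0.33) [ 0.  35.1 -4.2]
(0.48, 0.42, 0.33) [  0.   40.1 -12.7]
```

Emit:
carry_out --offset '[[0,3.6,1.86],[0,3.6,1.86],[0,3.6,1.86],[0,3.6,1.86],[0,3.6,1.86]]' --delta_rot '[[0,0,0],[0,0,0],[0,0,0],[0,0,0],[0,0,0]]'

```text
time: 1.35
tool_pos: [0.3148, -0.5002, 0.3306]
tcp_rot: [0.209, 1.561, -0.208]
wrist_force: [1.4, -0.2, 0.4]
width: 0.0
```

Emit:
carry_out --offset '[[0,3.6,1.86],[0,3.6,1.86],[0,3.6,1.86],[0,3.6,1.86],[0,3.6,1.86]]' --delta_rot '[[0,0,0],[0,0,0],[0,0,0],[0,0,0],[0,0,0]]'

```text
time: 1.77
tool_pos: [0.4518, -0.3506, 0.3308]
tcp_rot: [0.208, 1.561, -0.208]
wrist_force: [-0.0, -0.7, -0.2]
width: -0.005
```

Emit:
carry_out --offset '[[0,3.5,-0.42],[0,3.5,-0.42],[0,3.5,-0.42],[0,3.5,-0.42],[0,3.5,-0.42]]' --delta_rot '[[0,0,0],[0,0,0],[0,0,0],[0,0,0],[0,0,0]]'

```text
time: 2.18
tool_pos: [0.4762, -0.1763, 0.3307]
tcp_rot: [0.208, 1.562, -0.208]
wrist_force: [1.5, 0.4, 0.5]
width: -0.004
```

Emit:
carry_out --offset '[[0,3.5,-0.42],[0,3.5,-0.42],[0,3.5,-0.42],[0,3.5,-0.42],[0,3.5,-0.42]]' --delta_rot '[[0,0,0],[0,0,0],[0,0,0],[0,0,0],[0,0,0]]'

```text
time: 2.6
tool_pos: [0.5017, -0.002, 0.3309]
tcp_rot: [0.208, 1.561, -0.208]
wrist_force: [0.5, -0.4, -0.0]
width: 0.0
```

Emit:
carry_out --offset '[[0,4,-1.5],[0,4,-1.5],[0,4,-1.5],[0,4,-1.5],[0,4,-1.5]]' --delta_rot '[[0,0,0],[0,0,0],[0,0,0],[0,0,0],[0,0,0]]'

```text
time: 3.02
tool_pos: [0.4816, 0.2055, 0.3309]
tcp_rot: [0.208, 1.561, -0.208]
wrist_force: [1.0, 0.3, 0.1]
width: 0.002
```

Emit:
carry_out --offset '[[0,3.8,-1.5],[0,3.8,-1.5],[0,3.8,-1.5],[0,3,-1.5],[0,2,-1]]' --delta_rot '[[0,0,0],[0,0,0],[0,0,0],[0,0,0],[0,0,0]]'

```text
time: 3.43
tool_pos: [0.4565, 0.3834, 0.3303]
tcp_rot: [0.206, 1.562, -0.206]
wrist_force: [0.1, -0.8, 0.1]
width: -0.002
```

Emit:
carry_out --offset '[[2,0,0],[2,0,0],[2,0,0],[2,0,0],[0,0,0]]' --delta_rot '[[0,0,0],[0,0,0],[0,0,0],[0,0,0],[0,0,0]]'

```text
time: 3.85
tool_pos: [0.4552, 0.3785, 0.2455]
tcp_rot: [0.202, 1.568, -0.213]
wrist_force: [-0.5, -1.1, -0.6]
width: -0.002
```

```bash
cat >> h.py <<'E'
def wray(uv,z,p,R):
    c=get_calibration("wrist");a=np.array([uv[0]-c['cx'],uv[1]-c['cy']]);r=np.hypot(*a);t=r/c['fx']
    d=np.r_[a/r*np.sin(t),np.cos(t)];M=c['mount'];o=R@M[:3,3]+p;d=R@M[:3,:3]@d
    return o+d*(z-o[2])/d[2]
E
python3 - <<'E'
from h import *
p,R,s=pose();print(p,s['q'].round(2),R.round(3),s['wrist_force'])
np.savez("pics/w1",p=p,R=R)
i,d=read_camera("wrist");cv2.imwrite("pics/w1.png",i[:,:,::-1])
print(ray("scene",(251.8,256.8),.08),ray("top",(283.3,131),.091))
E
```

```text
[0.45516493 0.37845489 0.24547719] [ 0.65  0.11  1.76 -0.    1.28  0.92] [[-0.008  0.261  0.965]
 [-0.006  0.965 -0.261]
 [-1.    -0.008 -0.006]] [-0.50304099 -1.12432058 -0.64025872]
[0.55294496 0.40258244 0.08      ] [0.70205145 0.36321514 0.091     ]
```

View pics/w1.png

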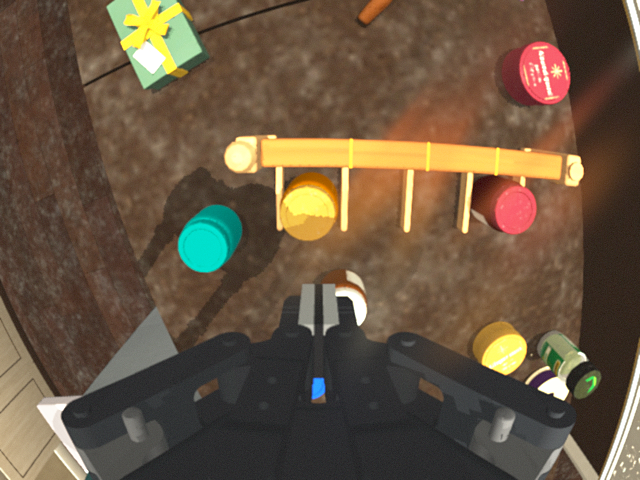

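```bash
python3 - <<'E'
from h import *
f=np.load("pics/w1.npz");p,R=f['p'],f['R']
pts=[wray(u,.08,p,R) for u in((350,153),(429,156),(497,161))]
for q in pts: print(q.round(4))
print("knob mid",wray((240,154),.10,p,R).round(4),"cap",wray((575,170),.091,p,R).round(4))
d=pts[2]-pts[0];print("dir",np.degrees(np.arctan2(d[1],d[0])))
print(pose()[0],pose()[1].round(3),pose()[2]['wrist_force'])
E
```

```text
[0.4924 0.4231 0.08  ]
[0.5578 0.4048 0.08  ]
[0.6209 0.3867 0.08  ]
knob mid [0.4082 0.4473 0.1   ] cap [0.7017 0.3636 0.091 ]
dir -15.82602617231562
[0.45604164 0.37902624 0.24787558] [[-0.005  0.262  0.965]
 [-0.004  0.965 -0.262]
 [-1.    -0.005 -0.004]] [ 0.59081005 -0.46853688  0.24494178]
```

Emit:
carry_out --offset '[[0,2,-0.4],[0,2,-0.4],[0,1.1,0],[3,0,0],[3,0,0]]' --delta_rot '[[0,0,0],[0,0,0],[0,0,0],[0,0,0],[0,0,0]]'

```text
time: 4.32
tool_pos: [0.4662, 0.4343, 0.1952]
tcp_rot: [0.212, 1.555, -0.202]
wrist_force: [0.6, -0.1, -1.5]
width: 0.004
```

Emit:
carry_out --offset '[[3,0,0],[3,0,0],[2,0,0],[0,0,0],[0,0,0]]' --delta_rot '[[0,0,0],[0,0,0],[0,0,0],[0,0,0],[0,0,0]]'

```text
time: 4.73
tool_pos: [0.4633, 0.4312, 0.111]
tcp_rot: [0.207, 1.562, -0.209]
wrist_force: [-0.3, 0.5, -0.3]
width: 0.002
```

```bash
python3 - <<'E'
from h import *
p,R,s=pose();print(p,R.round(3),s['wrist_force'],s['joint_vel'].round(3),go((.4616,.4303,.09)).round(2))
E
```

```text
[0.46333365 0.43116799 0.11095536] [[-0.001  0.262  0.965]
 [-0.001  0.965 -0.262]
 [-1.    -0.002 -0.001]] [-0.29759582  0.53454912 -0.28139324] [-0.    -0.034 -0.049  0.001 -0.001  0.002] [ 2.1  -0.13 -0.14]
```

Emit:
carry_out --offset '[[1,-0.1,-0.1],[1,0,0],[0.4,0,0],[0,0,0],[0,0,0]]' --delta_rot '[[0,0,0],[0,0,0],[0,0,0],[0,0,0],[0,0,0]]'

```text
time: 5.15
tool_pos: [0.4623, 0.4309, 0.0874]
tcp_rot: [0.208, 1.561, -0.208]
wrist_force: [-0.8, 0.0, 0.6]
width: 0.001
```

Emit:
carry_out --offset '[[0.3,0,0],[0.3,0,0],[0,0,0],[0,0,0],[0,0,0]]' --delta_rot '[[0,0,0],[0,0,0],[0,0,0],[0,0,0],[0,0,0]]'

```text
time: 5.57
tool_pos: [0.4623, 0.4309, 0.0813]
tcp_rot: [0.208, 1.561, -0.208]
wrist_force: [0.9, 0.1, -0.7]
width: -0.003
```

Emit:
carry_out --offset '[[0.2,0,0],[0.2,0,0],[0,0,0],[0,0,0],[0,0,0]]' --delta_rot '[[0,0,0],[0,0,0],[0,0,0],[0,0,0],[0,0,0]]'

```text
time: 5.98
tool_pos: [0.4625, 0.4311, 0.0775]
tcp_rot: [0.208, 1.56, -0.208]
wrist_force: [0.1, 0.5, 1.2]
width: 0.002
```

Emit:
carry_out --offset '[[0,0,0],[0,0,0],[0,0,0],[0,0,0],[0,0,0]]' --delta_rot '[[0,0,0],[0,0,0],[0,0,0],[0,0,0],[0,0,0]]'

```text
time: 6.4
tool_pos: [0.4625, 0.431, 0.0774]
tcp_rot: [0.208, 1.56, -0.208]
wrist_force: [0.4, 1.2, 1.3]
width: -0.004
```

```bash
python3 - <<'E'
from h import *
F=[]
for k in range(4):
    p,R,s=pose();F.append(s['wrist_force']);read_camera("wrist")
print(np.round(F,2));print(p,R.round(3),go((.4616,.4303,.0755)).round(2))
E
```

```text
[[ 0.39  1.2   1.28]
 [ 1.35  0.35 -0.08]
 [ 0.62  1.06  0.74]
 [ 0.92  1.5   2.09]]
[0.46236616 0.43096956 0.07732567] [[ 0.     0.262  0.965]
 [ 0.     0.965 -0.262]
 [-1.     0.     0.   ]] [ 0.18 -0.08 -0.06]
```

Emit:
carry_out --offset '[[0.2,0,0],[0,0,0],[0,0,0.2],[0,0,0.5],[0,0,0.6]]' --delta_rot '[[0,0,0],[0,0,0],[0,0,0],[0,0,0],[0,0,0]]'

```text
time: 7.02
tool_pos: [0.4744, 0.4273, 0.075]
tcp_rot: [0.207, 1.562, -0.208]
wrist_force: [-1.2, 0.3, 1.6]
width: -0.001
```

```bash
python3 - <<'E'
from h import *
p,R,s=pose();print(p,s['wrist_force'],go((.5888,.3952,.0755)).round(2))
E
```

```text
[0.47444934 0.42725235 0.07501685] [-1.24049408  0.31577848  1.55329741] [-0.06 -0.11 11.88]
```

Emit:
carry_out --offset '[[0,0,0.6],[0,0,0.6],[0,0,0.6],[0,-0.1,0.6],[0,0,0.6]]' --delta_rot '[[0,0,0],[0,0,0],[0,0,0],[0,0,0],[0,0,0]]'

```text
time: 7.43
tool_pos: [0.5042, 0.4183, 0.0752]
tcp_rot: [0.208, 1.561, -0.208]
wrist_force: [-1.2, 1.4, 2.1]
width: -0.004
```

Emit:
carry_out --offset '[[0,0,0.6],[0,0,0.6],[0,0,0.6],[0,0,0.6],[0,0,0.6]]' --delta_rot '[[0,0,0],[0,0,0],[0,0,0],[0,0,0],[0,0,0]]'

```text
time: 7.85
tool_pos: [0.533, 0.4107, 0.0753]
tcp_rot: [0.208, 1.561, -0.208]
wrist_force: [-1.9, -0.1, 1.7]
width: -0.003
```

Emit:
carry_out --offset '[[0,0,0.6],[0,0,0.6],[0,0,0.6],[0,0,0.6],[0,0,0.6]]' --delta_rot '[[0,0,0],[0,0,0],[0,0,0],[0,0,0],[0,0,0]]'

```text
time: 8.27
tool_pos: [0.562, 0.4028, 0.0753]
tcp_rot: [0.208, 1.561, -0.208]
wrist_force: [-1.0, 0.3, 1.9]
width: 0.0
```

```bash
python3 - <<'E'
from h import *
p,R,s=pose();print(p,s['wrist_force'],go((.5888,.3952,.0755)).round(2))
E
```

```text
[0.56201189 0.40283349 0.07529317] [-0.9702485   0.32477283  1.9025815 ] [-0.02 -0.04  2.79]
```

Emit:
carry_out --offset '[[0,0,0.6],[0,0,0.6],[0,0,0.6],[0,0,0.5],[0,0,0.3]]' --delta_rot '[[0,0,0],[0,0,0],[0,0,0],[0,0,0],[0,0,0]]'

```text
time: 8.68
tool_pos: [0.5873, 0.3959, 0.0753]
tcp_rot: [0.208, 1.561, -0.208]
wrist_force: [-1.6, 1.1, 1.3]
width: 0.001
```

Emit:
carry_out --offset '[[0,0,0],[0,0,0],[0,0,0],[-0.5,0,0],[-1,0,0]]' --delta_rot '[[0,0,0],[0,0,0],[0,0,0],[0,0,0],[0,0,0]]'

```text
time: 9.1
tool_pos: [0.5849, 0.3955, 0.0887]
tcp_rot: [0.206, 1.564, -0.21]
wrist_force: [-0.1, -0.5, -1.2]
width: 0.002
```

Emit:
carry_out --offset '[[-2,0,0],[-2,0,0],[-2,0,0],[-2,0,0],[-2,0,0]]' --delta_rot '[[0,0,0],[0,0,0],[-6,0,0],[-6,0,0],[-6,0,0]]'

```text
time: 9.52
tool_pos: [0.5859, 0.3963, 0.1919]
tcp_rot: [-0.043, 1.571, 0.043]
wrist_force: [-0.1, 0.4, 0.4]
width: -0.002
```

Emit:
carry_out --offset '[[0,0,0],[0,0,0],[0,0,0],[0,0,0],[0,0,0]]' --delta_rot '[[-6,0,0],[-6,0,0],[-6,0,0],[-6,0,0],[-6,0,0]]' --fingers -0.35

```text
time: 9.93
tool_pos: [0.586, 0.3963, 0.1911]
tcp_rot: [-0.453, 1.523, 0.453]
wrist_force: [0.4, 0.0, 0.2]
width: 0.326
```

Emit:
carry_out --offset '[[0,0,0],[0,0,0],[0,0,0],[0,0,0],[0,0,0]]' --delta_rot '[[-6,0,0],[-6,0,0],[-6,0,0],[-6,0,0],[-6,0,0]]'

```text
time: 10.35
tool_pos: [0.586, 0.3963, 0.1909]
tcp_rot: [-0.857, 1.395, 0.858]
wrist_force: [-0.1, -0.2, -0.1]
width: 0.329
```

Emit:
carry_out --offset '[[0,0,0],[0,0,0],[0,0,0],[0,0,0],[0,0,0]]' --delta_rot '[[-6,0,0],[-6,0,0],[0,0,0],[0,0,0],[0,0,0]]'

```text
time: 10.77
tool_pos: [0.5863, 0.3963, 0.1906]
tcp_rot: [-1.01, 1.324, 1.01]
wrist_force: [0.4, -0.4, -0.1]
width: 0.326
```

```bash
python3 - <<'E'
from h import *
p,R,s=pose();print(p,R.round(3),s['q'].round(2),s['width'])
x=np.array([.2656,.9641]);y=np.array([-.9641,.2656]);O=np.array([.557,.404])-.063*x;print("O",O)
for n,c in(("jar",(.451,.273)),("turq",(.3385,.376)),("blue",(.393,.196))):print(n,(c-O)@x,(c-O)@y)
img,d=read_camera("top");cv2.imwrite("pics/t2.png",img[:,:,::-1])
for X,Y in((-.089,.135),(-.089,.11)):
    t=O+X*x+Y*y;print(X,Y,t,go((*t,.187)).round(2))
E
```

```text
[0.58630018 0.39627683 0.19059049] [[-0.    -0.965  0.264]
 [ 0.     0.264  0.965]
 [-1.     0.     0.   ]] [ 0.56  0.35  1.57  0.    1.22 -0.74] 0.3260637519925229
O [0.5402672 0.3432617]
jar -0.09144867328999999 0.06740100000000004
turq -0.022026373290000015 0.20321905000000004
blue -0.18108917329 0.10286760000000005
-0.089 0.135 [0.3864753 0.2933128] [  0.35  16.57 -15.2 ]
-0.089 0.11 [0.4105778 0.2866728] [  0.35  14.07 -15.2 ]
```

View pics/t2.png

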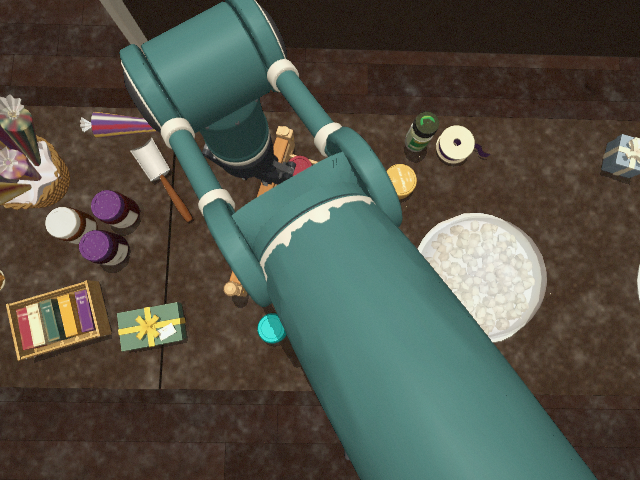

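Emit:
carry_out --offset '[[0,2.9,-3.1],[0,2.9,-3.1],[0,2.9,-3.1],[0,2.9,-3.1],[0,2.9,-3]]' --delta_rot '[[0,0,0],[0,0,0],[0,0,0],[0,0,0],[0,0,0]]'

```text
time: 11.23
tool_pos: [0.4073, 0.2861, 0.19]
tcp_rot: [-1.011, 1.324, 1.011]
wrist_force: [-0.4, 0.4, 1.0]
width: 0.323
```

Emit:
carry_out --offset '[[0,0,0],[2,0,0],[2,0,0],[0,0,0],[0,0,0]]' --delta_rot '[[0,0,0],[0,0,0],[0,0,0],[0,0,0],[0,0,0]]'

```text
time: 11.65
tool_pos: [0.4082, 0.2867, 0.1496]
tcp_rot: [-1.011, 1.326, 1.012]
wrist_force: [-0.1, -0.0, 0.1]
width: 0.329
```

```bash
cat >> h.py <<'E'
X=np.array([.2656,.9641]);Y=np.array([-.9641,.2656]);O=np.array([.5403,.3433])
def rk(a,b,z): return np.r_[O+a*X+b*Y,z]
def tor(p): p=np.array(p)[:2]-O; return np.array([p@X,p@Y])*1000
E
python3 - <<'E'
from h import *
p,R,s=pose();print(p,tor(p),R.round(3),go(rk(-.0914,.115,.022)).round(2));np.savez("pics/w3",p=p,R=R)
i,d=read_camera("wrist");j,d=read_camera("scene")
cv2.imwrite("pics/w3.png",np.hstack([i[80:,150:550],j[150:450:1,180:440][:400]if 0 else cv2.resize(j[170:400,200:430],(400,400))])[:,:,::-1])
E
```

```text
[0.40816971 0.28667824 0.14955352] [-89.68284797 112.34807201] [[-0.002 -0.965  0.263]
 [-0.001  0.263  0.965]
 [-1.     0.002 -0.002]] [12.76  0.24 -0.15]
```

View pics/w3.png

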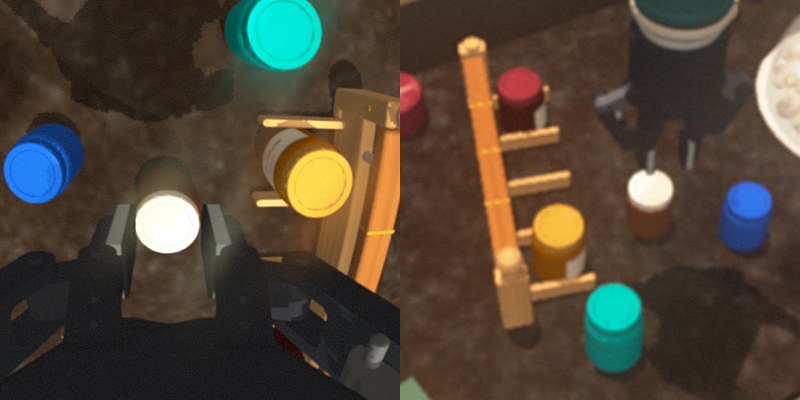

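```bash
python3 - <<'E'
from h import *
f=np.load("pics/w3.npz");p,R=f['p'],f['R']
print("lid",tor(wray((317.5,302),.06,p,R)),"blue",tor(wray((184,256),.06,p,R)),"turq",tor(wray((425,112),.075,p,R)))
i=cv2.imread("pics/w3.png")[:,:400];h=cv2.cvtColor(i,cv2.COLOR_BGR2HSV)
m=((h[...,1]<60)&(h[...,2]>200)).astype(np.uint8);k,l,st,ce=cv2.connectedComponentsWithStats(m)
for a in range(1,k):
    if st[a,4]>500:print(ce[a]+[150,80],st[a],tor(wray(ce[a]+[150,80],.06,p,R)))
c=get_calibration("scene")
q=c['R']@p+c['t'];print(q[:2]/q[2]*c['fx']+[c['cx'],c['cy']])
E
```

```text
lid [-90.15496899  69.8520976 ] blue [-183.23917536  102.89008304] turq [-26.41113197 198.63462777]
[316.87256944 303.74965278] [ 136  195   63   58 2880] [-90.59099806  68.48578363]
[352.12671359 264.71209614]
```

Emit:
carry_out --offset '[[0,0.3,-0.1],[3,0,0],[3,0,0],[3,0,0],[0,0,0]]' --delta_rot '[[0,0,0],[0,0,0],[0,0,0],[0,0,0],[0,0,0]]'

```text
time: 12.17
tool_pos: [0.4022, 0.2848, 0.0557]
tcp_rot: [-1.012, 1.333, 1.014]
wrist_force: [-2.2, -0.3, -0.8]
width: 0.327
```

Emit:
carry_out --offset '[[2,0,0],[1.6,0,0],[0,0,0],[0,0,0],[0,0,0]]' --delta_rot '[[0,0,0],[0,0,0],[0,0,0],[0,0,0],[0,0,0]]'

```text
time: 12.58
tool_pos: [0.4072, 0.2879, 0.0262]
tcp_rot: [-1.012, 1.32, 1.011]
wrist_force: [0.3, 1.1, 0.1]
width: 0.324
```

```bash
python3 - <<'E'
from h import *
p,R,s=pose();print(p,tor(p),s['wrist_force'],s['width'],go(rk(-.091,0,.022)).round(2))
i,d=read_camera("wrist");h=cv2.cvtColor(i,cv2.COLOR_RGB2HSV);cv2.imwrite("pics/w4.png",i[:,:,::-1])
m=((h[...,1]<60)&(h[...,2]>200)).astype(np.uint8);k,l,st,ce=cv2.connectedComponentsWithStats(m)
for a in range(1,k):
    if st[a,4]>500:print(ce[a],st[a],tor(wray(ce[a],.06,p,R)))
E
```

```text
[0.4071585  0.28788987 0.02622466] [-88.78328719 113.64479488] [0.31762663 1.0809095  0.09217214] 0.3242224501980392 [  0.44 -11.36  -0.27]
[ 23.4        445.42373887] [   0  401   61   79 1685] [-269.74123057   19.59916605]
```

View pics/w4.png

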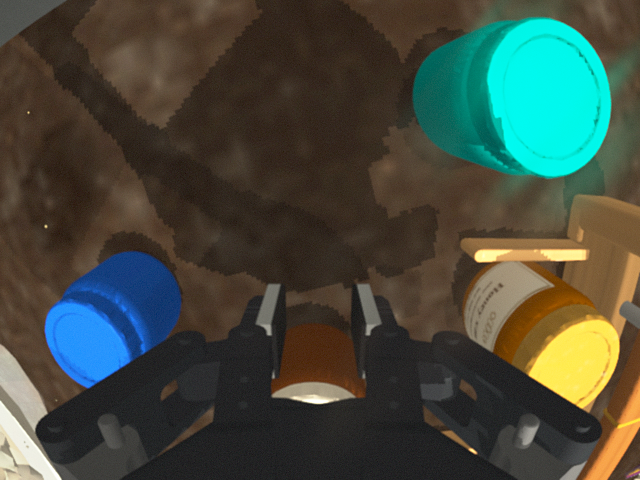

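Emit:
carry_out --offset '[[0.5,0,-0.2],[0,-0.4,0],[0,-0.6,0],[0,-0.6,0],[0,-0.6,0]]' --delta_rot '[[0,0,0],[0,0,0],[0,0,0],[0,0,0],[0,0,0]]'

```text
time: 13.05
tool_pos: [0.427, 0.2793, 0.0196]
tcp_rot: [-1.011, 1.323, 1.012]
wrist_force: [-3.1, 1.1, 2.2]
width: 0.323
```

Emit:
carry_out --offset '[[0,-0.6,0],[0,-0.6,0],[0,-0.6,0],[0,-0.6,0],[0,-0.6,0]]' --delta_rot '[[0,0,0],[0,0,0],[0,0,0],[0,0,0],[0,0,0]]'

```text
time: 13.47
tool_pos: [0.4559, 0.2713, 0.0193]
tcp_rot: [-1.012, 1.323, 1.012]
wrist_force: [-3.0, 1.0, 5.4]
width: 0.324
```

Emit:
carry_out --offset '[[0,-0.6,0],[0,-0.6,0],[0,-0.6,0],[0,-0.6,0],[0,-0.6,0]]' --delta_rot '[[0,0,0],[0,0,0],[0,0,0],[0,0,0],[0,0,0]]'

```text
time: 13.88
tool_pos: [0.485, 0.2635, 0.0193]
tcp_rot: [-1.012, 1.323, 1.012]
wrist_force: [-4.1, 1.5, 4.2]
width: 0.325
```

Emit:
carry_out --offset '[[0,-0.6,0],[0,-0.5,0],[0,-0.4,0],[0,-0.2,0],[0,0,0]]' --delta_rot '[[0,0,0],[0,0,0],[0,0,0],[0,0,0],[0,0,0]]'

```text
time: 14.3
tool_pos: [0.5016, 0.259, 0.0192]
tcp_rot: [-1.012, 1.322, 1.011]
wrist_force: [-1.6, -0.1, 1.1]
width: 0.324
```

```bash
cat >> h.py <<'E'
def lids(n,img,z=.06,p=None,R=None):
    h=cv2.cvtColor(img,cv2.COLOR_RGB2HSV);m=((h[...,1]<60)&(h[...,2]>170)).astype(np.uint8)
    k,l,st,ce=cv2.connectedComponentsWithStats(m)
    for a in range(1,k):
        if st[a,4]>60:
            r=tor(ray(n,ce[a],z) if n!="wrist" else wray(ce[a],z,p,R))
            if abs(r).max()<150: print(n,ce[a].round(1),st[a],r.round(1))
E
python3 - <<'E'
from h import *
p,R,s=pose();print(p,tor(p),s['wrist_force'])
for n in("scene","top"):
    i,d=read_camera(n);lids(n,i);cv2.imwrite(f"pics/{n}5.png",i[:,:,::-1])
E
```

```text
[0.50162853 0.25896061 0.01921444] [-91.58275296  14.88262382] [-1.56909149 -0.08852112  1.11801339]
top [317.9 237.7] [294 200  44  60 304] [-54.7  17.9]
top [346.5 294. ] [339 286  23  24 151] [-134.5  102.8]
```

Emit:
carry_out --offset '[[0,-0.4,0],[0,-0.5,0],[0,-0.4,0],[0,-0.2,0],[0,0,0]]' --delta_rot '[[0,0,0],[0,0,0],[0,0,0],[0,0,0],[0,0,0]]'

```text
time: 14.82
tool_pos: [0.5163, 0.255, 0.0193]
tcp_rot: [-1.012, 1.322, 1.011]
wrist_force: [-0.2, 0.1, -0.1]
width: 0.326
```

Emit:
carry_out --offset '[[0,1,0],[0,1,0],[0,1,0],[0,0,0],[-3,0,0]]' --delta_rot '[[0,0,0],[0,0,0],[0,0,0],[0,0,0],[0,0,0]]'

```text
time: 15.23
tool_pos: [0.4802, 0.2609, 0.0437]
tcp_rot: [-1.013, 1.335, 1.017]
wrist_force: [-0.7, -0.2, -1.1]
width: 0.323
```

Emit:
carry_out --offset '[[-3,0,0],[-3,0,0],[-3,0,0],[0,0,0],[0,0,0]]' --delta_rot '[[0,0,0],[0,0,0],[0,0,0],[0,0,0],[0,0,0]]'

```text
time: 15.65
tool_pos: [0.488, 0.2642, 0.1422]
tcp_rot: [-1.013, 1.317, 1.01]
wrist_force: [-0.1, -0.5, -0.7]
width: 0.326
```

```bash
python3 - <<'E'
from h import *
p,R,s=pose();print(p,tor(p),s['wrist_force'])
i,d=read_camera("wrist");lids("wrist",i,.06,p,R);j,d=read_camera("scene");lids("scene",j)
cv2.imwrite("pics/w6.png",np.hstack([i[80:,150:550],cv2.resize(j[170:400,200:430],(400,400))])[:,:,::-1])
E
```

```text
[0.48800754 0.2641708  0.14217477] [-90.17733601  29.39844912] [-0.05180348 -0.48967395 -0.65928824]
wrist [316.4 324.6] [ 286  296   63   57 2864] [-90.8 -27.8]
scene [329.8 238.4] [318 230  24  18 293] [-90.2 -25.4]
```

View pics/w6.png

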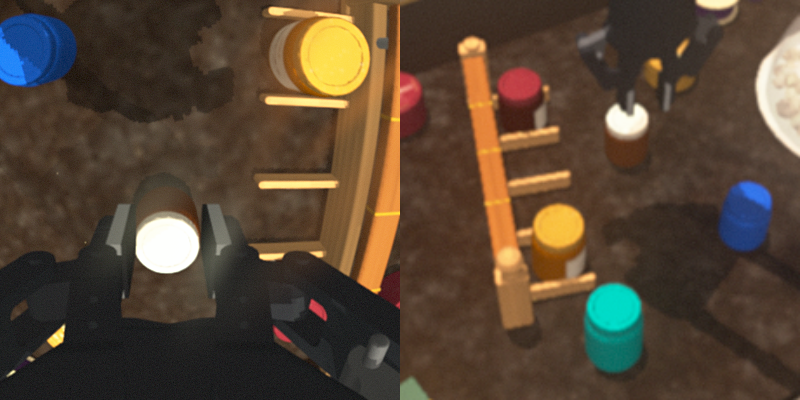

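```bash
python3 - <<'E'
from h import *
p,R,s=pose()
for u in((410,181),(485,184),(410,261),(485,263),(415,331),(470,330)): print(u,tor(wray(u,.02,p,R)).round(1))
E
```

```text
(410, 181) [-25.6  70. ]
(485, 184) [34.9 70. ]
(410, 261) [-21.6   8.7]
(485, 263) [42.8  6.2]
(415, 331) [-11.1 -53.6]
(470, 330) [ 39.5 -55.6]
```

```bash
python3 - <<'E'
from h import *
for u in((315,155),(288,241),(262,329),(232,419),(203,511)): print(tor(ray("top",np.array(u)/2.8+[210,110],.02)).round(1))
for u in((590,188),(608,262),(650,417)): print("s",tor(ray("scene",np.array([u[0]-392,u[1]])/2.8+[220,180],.02)).round(1))
for c in((300,170),(270,271)): print(tor(ray("top",c,.07)).round(1))
d=read_camera("wrist")[0]
p,R,s=pose();cv2.imwrite("pics/w7.png",cv2.resize(d[140:360,380:540],None,fx=2.7,fy=2.7,interpolation=2)[:,:,::-1])
E
```

```text
[ -21.  -129.6]
[-20.4 -64.2]
[-21.    1.1]
[-19.3  67.3]
[-18.6 133.3]
s [-18.9 -54.1]
s [-18.2  12.9]
s [-19.7 136.1]
[ 13.5 -94.1]
[ 11.  102.7]
```

View pics/w7.png

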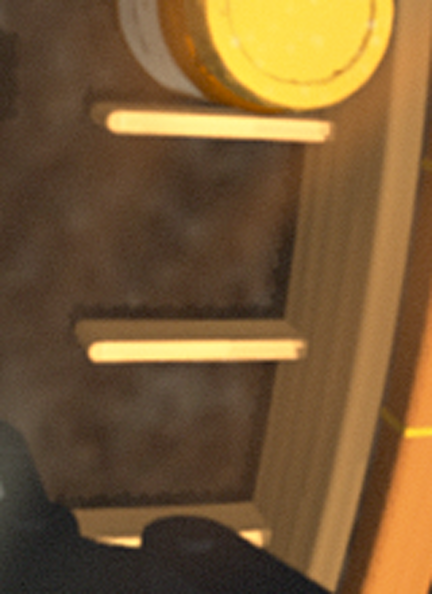

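```bash
python3 - <<'E'
from h import *
p,R,s=pose()
for u in((420,185),(502,188),(415,270),(491,269),(430,340),(475,339)): print(u,tor(wray(u,.02,p,R)).round(1))
print(go(rk(-.091-.05,-.033,.142)).round(2))
E
```

```text
(420, 185) [-18.7  68. ]
(502, 188) [49.2 68.3]
(415, 270) [-17.8   2.2]
(491, 269) [48.1  1.9]
(430, 340) [  2.5 -62. ]
(475, 339) [ 45.1 -64. ]
[-0.42 -6.46 -4.88]
```

```bash
python3 - <<'E'
from h import *
c=get_calibration("wrist");M=np.linalg.inv(c['mount'])
for h in(0,.03,.05,.07,.09):
    for z in(.014,.029,.045,.06,.075):
        q=M[:3,:3]@np.array([-h,.01,z])+M[:3,3];t=np.arccos(q[2]/np.linalg.norm(q));r=t*c['fx'];a=q[:2]/np.hypot(*q[:2])*r
        print(h,z,(a+[c['cx'],c['cy']]).round(),end=' ')
    print()
E
```

```text
0 0.014 [351. 283.] 0 0.029 [386. 282.] 0 0.045 [422. 282.] 0 0.06 [454. 281.] 0 0.075 [484. 280.] 
0.03 0.014 [358. 316.] 0.03 0.029 [400. 315.] 0.03 0.045 [443. 314.] 0.03 0.06 [480. 311.] 0.03 0.075 [514. 309.] 
0.05 0.014 [364. 347.] 0.05 0.029 [412. 346.] 0.05 0.045 [461. 342.] 0.05 0.06 [502. 339.] 0.05 0.075 [539. 335.] 
0.07 0.014 [372. 389.] 0.07 0.029 [429. 386.] 0.07 0.045 [484. 380.] 0.07 0.06 [530. 374.] 0.07 0.075 [570. 367.] 
0.09 0.014 [383. 446.] 0.09 0.029 [450. 440.] 0.09 0.045 [513. 430.] 0.09 0.06 [564. 418.] 0.09 0.075 [606. 407.]
```

Emit:
carry_out --offset '[[0,0,-2.5],[0,0,-2.5],[0,-2,0],[0,-2,0],[0,-2,0]]' --delta_rot '[[0,0,0],[0,0,0],[0,0,0],[0,0,0],[0,0,0]]'

```text
time: 16.22
tool_pos: [0.53, 0.198, 0.137]
tcp_rot: [-1.011, 1.327, 1.014]
wrist_force: [0.1, -0.7, 0.5]
width: 0.323
```

Emit:
carry_out --offset '[[0,0,0],[0,0,0],[0,0,0],[0,0,0],[0,0,0]]' --delta_rot '[[6,0,0],[6,0,0],[6,0,0],[6,0,0],[6,0,0]]'

```text
time: 16.63
tool_pos: [0.5297, 0.1986, 0.1367]
tcp_rot: [-0.608, 1.488, 0.608]
wrist_force: [-0.1, 0.3, 0.1]
width: 0.321
```

Emit:
carry_out --offset '[[0,0,0],[0,0,0],[0,0,0],[0,0,0],[0,0,0]]' --delta_rot '[[6,0,0],[6,0,0],[6,0,0],[6,0,0],[6,0,0]]'

```text
time: 17.05
tool_pos: [0.5296, 0.1987, 0.1368]
tcp_rot: [-0.2, 1.566, 0.199]
wrist_force: [-0.3, 0.0, 1.1]
width: 0.327
```

Emit:
carry_out --offset '[[0,0,0],[0,0,0],[0,0,0],[0,0,0],[0,0,0]]' --delta_rot '[[6,0,0],[6,0,0],[6,0,0],[6,0,0],[6,0,0]]'

```text
time: 17.47
tool_pos: [0.5296, 0.1986, 0.1368]
tcp_rot: [0.21, 1.564, -0.213]
wrist_force: [-0.2, 0.6, -0.2]
width: 0.324
```

```bash
python3 - <<'E'
from h import *
p,R,s=pose();print(p,tor(p),R.round(3),s['q'].round(2),go(rk(-.140,-.032,.024)).round(2))
i,d=read_camera("wrist");lids("wrist",i,.06,p,R)
E
```

```text
[0.52964137 0.198627   0.13680635] [-142.31017211  -28.14916816] [[-0.004  0.267  0.964]
 [-0.001  0.964 -0.267]
 [-1.    -0.002 -0.004]] [ 0.31  0.14  1.93 -0.    1.07  0.58] [11.28  0.26  0.42]
wrist [322.9 164.3] [ 285  127   76   75 4497] [-90.5 -29.6]
```

Emit:
carry_out --offset '[[0,0,0.4],[3,0,0],[3,0,0],[3,0,0],[0,0,0]]' --delta_rot '[[0,0,0],[0,0,0],[0,0,0],[0,0,0],[0,0,0]]'

```text
time: 17.93
tool_pos: [0.5292, 0.196, 0.042]
tcp_rot: [0.201, 1.573, -0.211]
wrist_force: [-1.3, -0.3, -0.4]
width: 0.324
```

Emit:
carry_out --offset '[[2,0,0],[0,0,0],[0,0,0],[0,0,0],[0,0,0]]' --delta_rot '[[0,0,0],[0,0,0],[0,0,0],[0,0,0],[0,0,0]]'

```text
time: 18.35
tool_pos: [0.5364, 0.1985, 0.0311]
tcp_rot: [0.208, 1.558, -0.206]
wrist_force: [0.0, -0.2, 0.2]
width: 0.326
```

```bash
python3 - <<'E'
from h import *
p,R,s=pose();print(p,tor(p),R.round(3),s['wrist_force'],go(rk(-.007,-.032,.026)).round(2))
i,d=read_camera("wrist");lids("wrist",i,.06,p,R)
E
```

```text
[0.53640973 0.19846524 0.0311074 ] [-140.66844896  -34.71750336] [[ 0.003  0.261  0.965]
 [ 0.001  0.965 -0.261]
 [-1.     0.001  0.002]] [ 0.01923138 -0.15091452  0.16668253] [ 0.53 13.37 -0.21]
wrist [305.6 196. ] [  235   127   142   138 15041] [-89.8 -29.3]
```

Emit:
carry_out --offset '[[0.5,0,-0.2],[0,0.6,0],[0,0.5,0],[0,0.5,0],[0,0.5,0]]' --delta_rot '[[0,0,0],[0,0,0],[0,0,0],[0,0,0],[0,0,0]]'

```text
time: 18.82
tool_pos: [0.5387, 0.2194, 0.0244]
tcp_rot: [0.207, 1.561, -0.208]
wrist_force: [-1.4, -2.8, 1.7]
width: 0.321
```

Emit:
carry_out --offset '[[0,0.5,0],[0,0.5,0],[0,0.6,0],[0,0.6,0],[0,0.6,0]]' --delta_rot '[[0,0,0],[0,0,0],[0,0,0],[0,0,0],[0,0,0]]'

```text
time: 19.23
tool_pos: [0.5462, 0.2464, 0.0244]
tcp_rot: [0.208, 1.561, -0.208]
wrist_force: [0.3, -3.4, 2.7]
width: 0.325
```

```bash
python3 - <<'E'
from h import *
p,R,s=pose();print(p,tor(p),s['wrist_force'],go(rk(-.007,-.032,.026)).round(2))
i,d=read_camera("wrist");lids("wrist",i,.06,p,R);cv2.imwrite("pics/w8.png",i[:,:,::-1])
E
```

```text
[0.54621132 0.2463814  0.02435763] [-91.86917234 -31.44068158] [ 0.26199259 -3.42735279  2.74351105] [-0.16  8.49  0.09]
wrist [319.1 255.6] [  246   189   144   137 14459] [-58.3 -30.4]
```

View pics/w8.png

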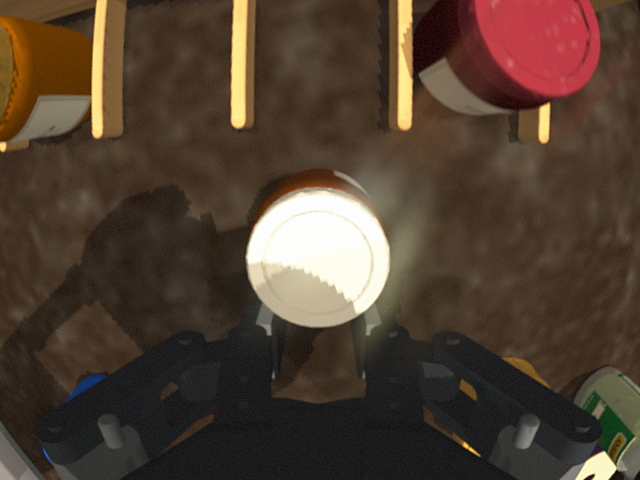

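Emit:
carry_out --offset '[[0,0.5,0],[0,0.6,0],[0,0.6,0],[0,0.6,0],[0,0.6,0]]' --delta_rot '[[0,0,0],[0,0,0],[0,0,0],[0,0,0],[0,0,0]]'

```text
time: 19.7
tool_pos: [0.5537, 0.2745, 0.0243]
tcp_rot: [0.208, 1.561, -0.208]
wrist_force: [-1.5, -3.4, 2.6]
width: 0.323
```

Emit:
carry_out --offset '[[0,0.6,0],[0,0.6,0],[0,0.6,0],[0,0.6,0],[0,0.6,0]]' --delta_rot '[[0,0,0],[0,0,0],[0,0,0],[0,0,0],[0,0,0]]'

```text
time: 20.12
tool_pos: [0.5615, 0.3034, 0.0243]
tcp_rot: [0.208, 1.561, -0.208]
wrist_force: [-0.6, -3.9, 3.1]
width: 0.324
```

Emit:
carry_out --offset '[[0,0.5,0],[0,0.4,0],[0,0.4,0],[0,0.2,0],[0,0,0]]' --delta_rot '[[0,0,0],[0,0,0],[0,0,0],[0,0,0],[0,0,0]]'

```text
time: 20.53
tool_pos: [0.5655, 0.318, 0.0242]
tcp_rot: [0.208, 1.561, -0.207]
wrist_force: [0.1, -1.2, 2.0]
width: 0.326
```

```bash
python3 - <<'E'
from h import *
p,R,s=pose();print(p,tor(p),s['wrist_force'])
i,d=read_camera("wrist");lids("wrist",i,.06,p,R)
E
```

```text
[0.56547323 0.31795106 0.0242386 ] [-17.75289835 -31.00219268] [ 0.12376951 -1.21565215  2.04325707]
wrist [318.6 255.9] [  247   188   142   139 14701] [ 15.7 -29.8]
```

Emit:
carry_out --offset '[[0,0.2,0],[0,0.2,0],[0,0.2,0],[0,0.1,0],[0,0,0]]' --delta_rot '[[0,0,0],[0,0,0],[0,0,0],[0,0,0],[0,0,0]]'

```text
time: 21.0
tool_pos: [0.5672, 0.3243, 0.0243]
tcp_rot: [0.208, 1.561, -0.208]
wrist_force: [-0.3, -3.3, 0.9]
width: 0.326
```

Emit:
carry_out --offset '[[0,0.1,0],[0,0.1,0],[0,0,0],[0,0,0],[0,0,0]]' --delta_rot '[[0,0,0],[0,0,0],[0,0,0],[0,0,0],[0,0,0]]'

```text
time: 21.42
tool_pos: [0.5677, 0.326, 0.0242]
tcp_rot: [0.208, 1.561, -0.208]
wrist_force: [-0.5, -2.7, 1.2]
width: 0.323
```

```bash
python3 - <<'E'
from h import *
p,R,s=pose();print(p,tor(p),s['wrist_force'])
i,d=read_camera("wrist");lids("wrist",i,.06,p,R)
E
```

```text
[0.56770619 0.32603888 0.02423175] [ -9.36236063 -31.00686524] [-0.54704364 -2.69204504  1.1710357 ]
wrist [318.7 256.1] [  247   188   142   139 14703] [ 24.  -29.9]
```

Now 1 mm steps until the force rises.

Emit:
carry_out --offset '[[0,0.1,0],[0,0,0],[0,0,0],[0,0,0],[0,0,0]]' --delta_rot '[[0,0,0],[0,0,0],[0,0,0],[0,0,0],[0,0,0]]'

```text
time: 21.88
tool_pos: [0.5679, 0.327, 0.0243]
tcp_rot: [0.208, 1.561, -0.208]
wrist_force: [-0.5, -2.7, 2.3]
width: 0.32
```

Emit:
carry_out --offset '[[0,0.1,0],[0,0,0],[0,0,0],[0,0,0],[0,0,0]]' --delta_rot '[[0,0,0],[0,0,0],[0,0,0],[0,0,0],[0,0,0]]'

```text
time: 22.3
tool_pos: [0.5682, 0.3279, 0.0243]
tcp_rot: [0.208, 1.561, -0.208]
wrist_force: [-1.3, -2.5, 1.8]
width: 0.326
```

Emit:
carry_out --offset '[[0,0.1,0],[0,0,0],[0,0,0],[0,0,0],[0,0,0]]' --delta_rot '[[0,0,0],[0,0,0],[0,0,0],[0,0,0],[0,0,0]]'

```text
time: 22.72
tool_pos: [0.5685, 0.3289, 0.0243]
tcp_rot: [0.208, 1.561, -0.208]
wrist_force: [-0.3, -2.0, 2.2]
width: 0.326
```

Emit:
carry_out --offset '[[0,0.1,0],[0,0,0],[0,0,0],[0,0,0],[0,0,0]]' --delta_rot '[[0,0,0],[0,0,0],[0,0,0],[0,0,0],[0,0,0]]'

```text
time: 23.13
tool_pos: [0.5687, 0.3299, 0.0243]
tcp_rot: [0.208, 1.561, -0.208]
wrist_force: [-1.4, -3.1, 1.9]
width: 0.329
```

```bash
python3 - <<'E'
from h import *
p,R,s=pose();print(p,tor(p),s['wrist_force'])
i,d=read_camera("wrist");lids("wrist",i,.06,p,R)
E
```

```text
[0.56873653 0.32991444 0.02426303] [ -5.3522773  -30.97086238] [-1.44414274 -3.11031957  1.93904639]
wrist [318.6 256.2] [  247   189   142   138 14770] [ 28.  -29.8]
```

Emit:
carry_out --offset '[[0,0.1,0],[0,0,0],[0,0,0],[0,0,0],[0,0,0]]' --delta_rot '[[0,0,0],[0,0,0],[0,0,0],[0,0,0],[0,0,0]]'

```text
time: 23.6
tool_pos: [0.569, 0.3308, 0.0243]
tcp_rot: [0.208, 1.561, -0.208]
wrist_force: [-1.4, -2.6, 2.6]
width: 0.323
```

```bash
python3 - <<'E'
from h import *
p,R,s=pose();print(tor(p),s['wrist_force'])
i,d=read_camera("wrist");lids("wrist",i,.06,p,R)
j,_=read_camera("scene");cv2.imwrite("pics/w9.png",np.hstack([i[40:440,120:520],cv2.resize(j[170:400,200:430],(400,400))])[:,:,::-1])
E
```

```text
[ -4.39308405 -30.99217229] [-1.39526052 -2.6176646   2.57769267]
wrist [318.4 257. ] [  247   193   143   134 14756] [ 28.7 -29.8]
```

View pics/w9.png

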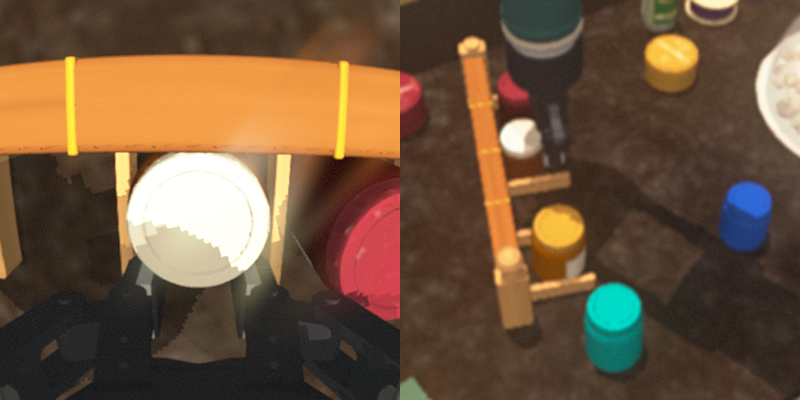

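Emit:
carry_out --offset '[[0,0.1,0],[0,0,0],[0,0,0],[0,0,0],[0,0,0]]' --delta_rot '[[0,0,0],[0,0,0],[0,0,0],[0,0,0],[0,0,0]]'

```text
time: 24.12
tool_pos: [0.5691, 0.3311, 0.0243]
tcp_rot: [0.207, 1.561, -0.209]
wrist_force: [-1.6, -6.2, 3.1]
width: 0.323
```

Emit:
carry_out --offset '[[0,0.1,0],[0,0,0],[0,0,0],[0,0,0],[0,0,0]]' --delta_rot '[[0,0,0],[0,0,0],[0,0,0],[0,0,0],[0,0,0]]'

```text
time: 24.53
tool_pos: [0.5691, 0.3312, 0.0243]
tcp_rot: [0.206, 1.562, -0.21]
wrist_force: [-1.6, -7.6, 4.7]
width: 0.324
```

Emit:
carry_out --offset '[[0,-0.2,0],[0,-0.3,0],[0,-0.5,0],[0,-1,0],[0,-1.5,0]]' --delta_rot '[[0,0,0],[0,0,0],[0,0,0],[0,0,0],[0,0,0]]'

```text
time: 24.95
tool_pos: [0.5605, 0.2993, 0.0244]
tcp_rot: [0.208, 1.56, -0.206]
wrist_force: [0.0, -0.1, 0.5]
width: 0.325
```

Emit:
carry_out --offset '[[0,-2,0],[0,-2,0],[0,0,0],[-2,0,0],[-3,0,0]]' --delta_rot '[[0,0,0],[0,0,0],[0,0,0],[0,0,0],[0,0,0]]'

```text
time: 25.37
tool_pos: [0.5464, 0.2581, 0.0709]
tcp_rot: [0.206, 1.568, -0.212]
wrist_force: [0.1, 1.7, 0.3]
width: 0.327
```

Emit:
carry_out --offset '[[-3,0,0],[-3,0,0],[-3,-1,0],[-3,-2,0],[0,0,0]]' --delta_rot '[[0,0,0],[0,0,0],[0,0,0],[0,0,0],[0,0,0]]'

```text
time: 25.78
tool_pos: [0.5454, 0.2307, 0.202]
tcp_rot: [0.212, 1.55, -0.205]
wrist_force: [1.1, -0.5, 1.9]
width: 0.326
```

Emit:
carry_out --offset '[[0,-2,0],[0,0,0],[0,0,0],[0,0,0],[0,0,0]]' --delta_rot '[[0,0,0],[0,0,0],[0,0,0],[0,0,0],[0,0,0]]'

```text
time: 26.2
tool_pos: [0.5367, 0.2125, 0.1936]
tcp_rot: [0.208, 1.562, -0.208]
wrist_force: [0.8, -0.4, 0.8]
width: 0.321
```

```bash
python3 - <<'E'
from h import *
p,R,s=pose();print(p,tor(p),s['wrist_force'],s['joint_vel'].round(3))
i,d=read_camera("wrist");lids("wrist",i,.06,p,R)
j,_=read_camera("scene");lids("scene",j);cv2.imwrite("pics/w10.png",np.hstack([i[0:400,120:520],cv2.resize(j[170:400,200:430],(400,400))])[:,:,::-1])
E
```

```text
[0.53665906 0.21248159 0.19362969] [-127.08906682  -31.23514225] [ 0.82630541 -0.41861852  0.81352712] [ 0.003  0.003 -0.005 -0.004  0.002 -0.001]
wrist [318.4  26.3] [ 288    0   61   54 2651] [ 25.7 -29.7]
scene [269.5 247.7] [258 239  24  19 375] [ 25.  -27.6]
```

View pics/w10.png

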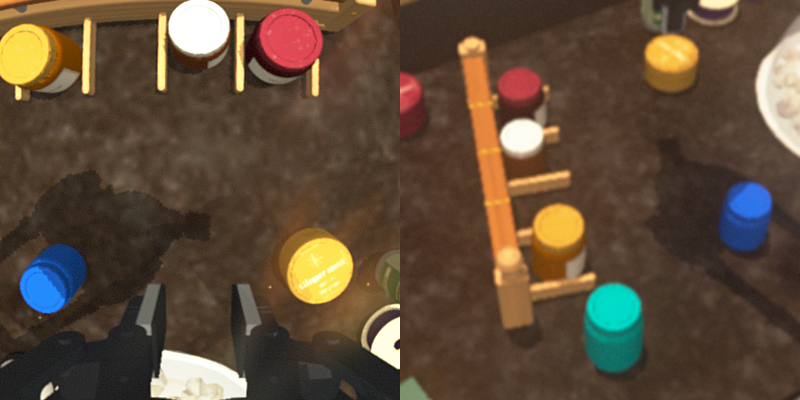

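Jar home and upright, and nothing else has moved. I'm handing the job in.

```bash
python3 -c "
from workcell import *
print(finish_job())"
```

```text
the job is handed in; nothing more can be done
None
```

The job is done and handed in at about 26 s of the 72 s. The small brown jar stands upright in the third gap, against the back board.

- **Rail:** The knob is at the honey-jar end, so I counted from there. With the fingers shut I ran along the rail from over gap 1 to over gap 3. The tip stayed about 5 mm below the rail's free height, at roughly 1–2 N, and I lifted off there.
- **Push:** With the fingers slightly parted behind the jar as a cradle, I pushed it sideways in front of gap 3. I then pushed it straight in until it stopped moving and the force rose from about 3 N to 8 N.
- **Last checks:** After backing off, the wrist and scene cameras put the jar centre at x ≈ 25 mm, the fully-home value. Sideways they read y ≈ -30 and -28 mm against a nominal -33, and the wrist picture shows it between the dividers. The neighbouring jars, the tin and the blue and turquoise look-alikes looked unmoved, though I judged that by eye.
- **Disagreement:** While pushing, my position estimate had the jar about 4 mm too deep before it met the board. I relied on the contact force and stopped motion instead.

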